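Square a ceramic test tile in the bonding jig

TASK

Swing the jig's hold-down lever out toward the robot to 90 degrees, square to the fence, over the black line on the base, and let go of it there. Then stand the loose spacer block on the base between the fence and the tile at the one place where the gap is wide enough for it (the fence pad there is thin), and let go of it. Finally push the tile back by its front edge until it sits flush and square against the fence and spacer, and finish while still holding it pressed there gently with the fingers; leave the other lab things alone.

Things in the scene. Friction and masses are not known exactly. Their poses are not given: they have to be found in the camera images.
- jig: Fixed aluminium base plate, 102 (x) x 188 (y) x 10 mm. Origin on its underside, in the plane of the thick pads' front faces, mid-fence; +x points away from the robot through the fence, y along it, z up. Plate spans x -70..+32, y -70..+118 mm. Its fence is three pads side by side, centred at y -42, 0, +42 mm, backs at x +32 mm. A black line on its top at y +100 marks the lever's 90 degrees.
- lever_pivot (a point): Point on the bench level under the lever's vertical pivot axis, at jig x +10, y +100 mm. Post, hub and bolt there are up to 26 mm across and 57 mm high.
- lever (a joint): Flat steel hold-down lever, rad; arm 140 mm long from its vertical pivot, 16 mm wide, 40 to 50 mm above the bench. 0: lies along the fence, pointing to jig -y, above the gap and in the way; grows as it swings toward the robot; 1.57: points to jig -x, above the black line. Range 0 to 2.0, starts at 0 to 0.25; stays where left, about 1 N at the knob moves it.
- lever_knob (a point): Top centre of the upright round aluminium knob on the lever: 16 mm diameter, rising 37 mm from the lever's top face (50 to 87 mm above the bench), 132 mm from the pivot axis.
- pad_thin: The thin fence pad, fixed, dark steel: 10 mm thick, 42 mm along y, 20 mm high; at the left, middle or right place. Origin: middle of its back face's lower edge, on the base's top; axes as the jig's. Front face at its x -10 mm, 22 mm behind the thick pads' faces. Only here is the gap to the tile (about 32 mm) wide enough; at the thick pads it is about 10 mm.
- pad_thick_a: A thick fence pad, fixed: 32 mm thick, 42 mm along y, 20 mm high. Origin and axes as for the thin pad; its front face is at its x = -32 mm.
- pad_thick_b: The other thick fence pad, same as pad_thick_a.
- tile: Loose white ceramic tile 80 (x) x 126 (y) x 12 mm, about 0.3 kg, flat on the base, its front edge overhanging the base's front. Origin: centre of its underside; x points to the fence. It starts about 10 mm short of the thick pads. Flush, its origin is at jig x -40 mm and its far edge touches thick pads and spacer.
- spacer: Loose white plastic block, 22 (x, thickness) x 36 (y, width) x 60 mm tall, about 0.1 kg, upright on the bench to the robot's right; lowest 4 mm stepped in by 2 mm all round. Origin: centre of its underside. It is to stand on the base before the thin pad, its thickness across the gap (its x along jig x, either way round), where it fills the 22 mm deep, 42 mm wide recess.
- wash_bottle: Grey wash bottle with bent spout, 80 mm wide, 190 mm tall, on the left. Bystander, loose; origin: centre of its underside.
- tube_rack: White test-tube rack 60 x 200 x 132 mm, far left. Bystander, loose; origin: centre of its underside.
- pp_beaker: Clear plastic beaker 126 x 109 x 153 mm, near left. Bystander, loose; origin: centre of its underside.
- vial_1: Small white plastic bottle, 36 mm wide, 75 mm tall, right of the jig. Bystander, loose; origin: centre of its underside.
- timer: White twist timer, 68 mm wide, 47 mm tall, right of the spacer. Bystander, loose; origin: centre of its underside.
- bottle_05: Clear bottle with dark blue cap, 69 mm wide, 152 mm tall, back right. Bystander, loose; origin: centre of its underside.
- steel_cup_1: Pale metal cup, 64 mm wide, 88 mm tall, right. Bystander, loose; origin: centre of its underside.
Not all that is in view belongs to the job. Several things have the shape of the tile; the one meant has the colours described above.

How it is judged:
By the outcome, as a careful person would: the job done as asked, in the order asked, and still so for the second after the job is handed in, while the arm keeps its last pose, push and grip.
It also fails if it takes over 69 s, if anything falls off the work surface, if the arm or the gripper's body presses on something with over 40 N, if the wrist force passes 120 N, or if a joint passes its speed limit or range.

ROBOT

A 7-joint arm with a two-finger parallel gripper is mounted at the origin on a cart in front of the work surface, level with it; the furniture and walls round the work are solid. World frame = base frame: x ahead of the robot, y to its left, z up, the work surface at z = 0. Lengths are in m, angles in rad, forces in N, time in s.
With the tool pointing down it reaches from about 0.425 to 0.925 m from the base axis. Payload 6.8 kg.
Tool frame: the origin (TCP) lies midway between the tips of the shut fingers; the grasp point (between the pads) lies r.grip_point_offset behind it (r.grip_point_offset is the distance from the TCP to the grasp point, in m); z points along the fingers, y is the direction in which the jaws open and shut (so a half turn about z gives the same grasp; the last joint's range is limited). The gripper opens to 85 mm and grips with 20 to 120 N. Pads are 22 mm wide; open, the fingers measure 114 mm over their backs; the gripper's body (76 mm by 85 mm) begins 54 mm behind the grasp point. The pads swing forward as they close: fully open they stand 13 mm farther back than shut.
Start: joints at [1.003, 0.477, 0.022, 1.555, -0.011, 1.109, -0.083], TCP at [0.3, -0.605, 0.205] pointing down, gripper open.
Joint ranges: [-2.96, 2.96], [-0.34, 2.1], [-1.41, 1.46], [0.24, 2.44], [-1.37, 4.51], [0.17, 1.92], [-2.96, 2.96]. Speed limits (rad/s): [2.39, 2.39, 3.14, 3.14, 3.14, 3.14, 3.14].

INTERFACE

Orientations are given as a rotation vector (axis times angle).
In Python, from bench import r gives the robot as it stands. The module is installed in compiled form; this text tells all that it offers.
- The arm moves only by the tool play_rows, never from a script. Its argument "deltas" is a list of rows, each a list of 3 entries, a list of its own where there are three numbers: the finger opening in mm, from 0 to 85.4, then the shift along the tool's x, y, z in mm, then the turn, a rotation vector about the tool's x, y, z in rad. A call has 1 to 8 rows; each row is the pose to reach, as a shift and turn from the pose measured when the call began, along the tool's axes at that moment; what a row does not reach only later rows make up. A row lasts 1/8 s, in which the tool goes at most 62.5 mm and 10.7 degrees, less where a joint would pass 70% of its speed; a pose out of reach is approached as far as the arm can. A call with a gripper value outside its range is refused whole. The fingers move at their own pace and stop on an object; "squeeze" is the grip in N (left out, the last holds). Time passes only in rows, so rows that repeat a pose let the fingers close. It gives the time, the measured TCP pose, the force and the opening at its end, in the units of the state.
- r.get_obs(): the state, without advancing time (a new reading comes with each control period).
- r.grab_frame(name): name is "side" or "top" or "wrist"; returns (picture, depth): 400x640x3 uint8, red, green, blue; 400x640 float32, m along the optical axis (not along the pixel's ray), 0 where there is no reading.
- r.camera_model(name): a dict with "mtx" (3x3 intrinsics, pixels), "rvec" (rotation vector, rad) and "tvec" (3), from world to camera coordinates, as OpenCV has them; the wrist camera has in their place "T_tool_cam" (4x4, takes a point from camera to tool coordinates, whose origin is the TCP and whose axes are the flange's). Camera axes: x right, y down, z forward; pixel columns grow to the right and rows downward; lengths in m; the calibration is good to about 2 mm. A picture is of the moment at which its call begins: read the wrist's pose just before it. camera_model takes no time and is no camera call.
- r.hand_in(): hands the job in, once; it reports no verdict.
The state is a dict: "clock": time; "joints": joint angles; "qvel": joint speeds; "tau": joint torques, N m; "tcp_pos": TCP position; "orientation": TCP orientation; "contact_force": force on the tool from outside, world axes, zero at the start; "moment": the same for the moment, N m; "grip_width": finger opening in m.
Only numpy, scipy, OpenCV 4.12 (cv2) and the standard library are available. Lean on these libraries where they do the work, as an engineer would, in place of code of your own. Each camera call takes 0.05 s, during which the arm holds its last target. There are 200 camera calls.

## Working session

There is one attempt and no reset: what is moved stays moved. The work goes in short steps, Python scripts to look and compute and a tool call to move; the robot and the scene stay as the last step left them, time stands still between calls to the robot, and variables do not carry over. Pictures are saved under pics/ and viewed, about 8 in all and at most 12, crops included, and the job is handed in when it is done.

Besides the shell and the picture viewer there is one more tool, called after "Request:" by a JSON object that holds its "method" and its "body", one argument or row to a line. play_rows: Moves the arm, as the interface text tells. Its arguments: {"type":"object","properties":{"deltas":{"type":"array"},"squeeze":{"type":"number"}},"required":["deltas"]}

```bash
mkdir -p pics; cat > h.py <<'E'
import numpy as np, cv2
from scipy.spatial.transform import Rotation as R
from bench import r
def T_cam(name,o=None):
    m=r.camera_model(name)
    if 'T_tool_cam' in m:
        o=o or r.get_obs()
        T=np.eye(4);T[:3,:3]=R.from_rotvec(o['orientation']).as_matrix();T[:3,3]=o['tcp_pos']
        return np.array(m['mtx']),T@np.array(m['T_tool_cam'])
    T=np.eye(4);T[:3,:3]=R.from_rotvec(np.ravel(m['rvec'])).as_matrix();T[:3,3]=np.ravel(m['tvec'])
    return np.array(m['mtx']),np.linalg.inv(T)
def grab(name,fn=None):
    K,T=T_cam(name); im,d=r.grab_frame(name)
    if fn: np.savez('pics/'+fn+'.npz',im=im,d=d,K=K,T=T); cv2.imwrite('pics/'+fn+'.png',im[:,:,::-1])
    return im,d,K,T
def load(fn):
    z=np.load('pics/'+fn+'.npz'); return z['im'],z['d'],z['K'],z['T']
def pz(K,T,u,v,z):  # pixel ray to plane z
    ray=T[:3,:3]@np.linalg.solve(K,[u,v,1.]); c=T[:3,3]
    return c+ray*(z-c[2])/ray[2]
def cloud(d,K,T):
    v,u=np.indices(d.shape); P=np.stack([(u-K[0,2])/K[0,0]*d,(v-K[1,2])/K[1,1]*d,d],-1)
    return P@T[:3,:3].T+T[:3,3]
def move(p,rv=None,o=None):
    o=o or r.get_obs(); Rm=R.from_rotvec(o['orientation'])
    s=Rm.inv().apply(np.array(p)-o['tcp_pos'])*1000
    t=(Rm.inv()*R.from_rotvec(rv)).as_rotvec() if rv is not None else 0
    print('shift',np.round(s,1),'turn',np.round(t,3))
E
python3 - <<'E'
from h import *
np.set_printoptions(precision=4,suppress=True)
print(r.get_obs(), r.grip_point_offset)
a=grab('top','top0'); b=grab('side','side0')
for n in('top','side'): print(T_cam(n))
print(r.camera_model('wrist'))
cv2.imwrite('pics/both.png',np.vstack([a[0],b[0]])[:,:,::-1])
E
```

```text
{'clock': 0.0, 'joints': array([ 1.0029,  0.4778,  0.0223,  1.5564, -0.0115,  1.1093, -0.0831]), 'qvel': array([-0.0017, -0.0006,  0.0011,  0.0004, -0.0007, -0.0008, -0.0009]), 'tau': array([  0.0002, -59.6452,   1.6078, -28.1193,   0.0125,   0.0095,
         0.    ]), 'tcp_pos': array([ 0.2992, -0.6043,  0.204 ]), 'orientation': array([-3.0572, -0.7155,  0.0009]), 'contact_force': array([ 0.5254,  0.485 , -0.0307]), 'moment': array([ 0.0291,  0.0174, -0.0268]), 'grip_width': 0.0851269317529426} 0.0187
(array([[489.864 ,   0.    , 318.1159],
       [  0.    , 489.864 , 191.9165],
       [  0.    ,   0.    ,   1.    ]]), array([[ 0.0059, -0.9938,  0.1106,  0.3483],
       [-1.    , -0.0057,  0.0025,  0.025 ],
       [-0.0018, -0.1106, -0.9939,  1.8539],
       [ 0.    ,  0.    ,  0.    ,  1.    ]]))
(array([[391.1336,   0.    , 313.8226],
       [  0.    , 391.1336, 197.5338],
       [  0.    ,   0.    ,   1.    ]]), array([[ 0.8421, -0.2049,  0.4988, -0.1794],
       [-0.5393, -0.3244,  0.7771, -1.0566],
       [ 0.0026, -0.9234, -0.3837,  0.6305],
       [ 0.    ,  0.    ,  0.    ,  1.    ]]))
{'mtx': array([[355.9122,   0.    , 315.6531],
       [  0.    , 355.9122, 200.1048],
       [  0.    ,   0.    ,   1.    ]]), 'T_tool_cam': array([[-0.0008, -0.9588, -0.284 ,  0.0714],
       [ 1.    , -0.0004, -0.0014,  0.0003],
       [ 0.0012, -0.284 ,  0.9588, -0.1688],
       [ 0.    ,  0.    ,  0.    ,  1.    ]])}
```

View pics/top0.png

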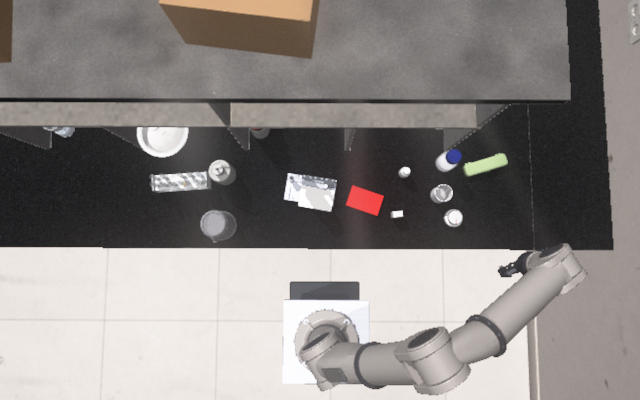

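View pics/side0.png

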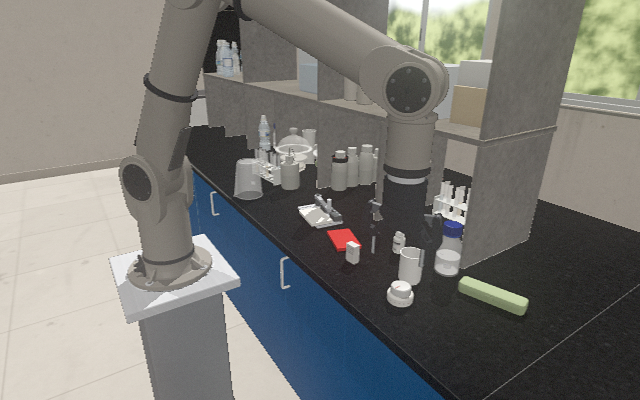

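The top view shows the jig with the white tile at about (310,192), the red tile-shaped decoy at (365,200) and the small white spacer at (397,214). The timer is at (453,217) and the vial at (404,172). The white tile on the jig matches the description. I'll confirm it in an enlarged crop.

```bash
python3 - <<'E'
from h import *
np.set_printoptions(precision=3,suppress=True)
im,d,K,T=load('top0')
c=cv2.resize(im[155:235,275:415],None,fx=5.7,fy=5.7,interpolation=cv2.INTER_CUBIC)
cv2.imwrite('pics/crop0.png',c[:,:,::-1])
P=cloud(d,K,T)
for u,v in [(310,192),(315,204),(365,200),(397,214),(404,172),(350,115),(300,115),(420,115),(317,177),(453,217),(337,150)]: print(u,v,P[v,u], im[v,u])
E
```

```text
310 192 [0.552 0.06  0.024] [225 223 223]
315 204 [0.507 0.041 0.018] [225 223 223]
365 200 [ 0.524 -0.148  0.008] [243  78  78]
397 214 [ 0.468 -0.26   0.062] [251 250 251]
404 172 [ 0.622 -0.286  0.07 ] [235 234 237]
350 115 [ 0.75  -0.068  0.385] [148 142 137]
300 115 [0.75  0.086 0.381] [160 152 144]
420 115 [ 0.75  -0.282  0.39 ] [151 144 140]
317 177 [0.606 0.034 0.039] [107 109 116]
453 217 [ 0.459 -0.469  0.045] [247 247 249]
337 150 [ 0.717 -0.042 -0.   ] [52 47 48]
```

View pics/crop0.png

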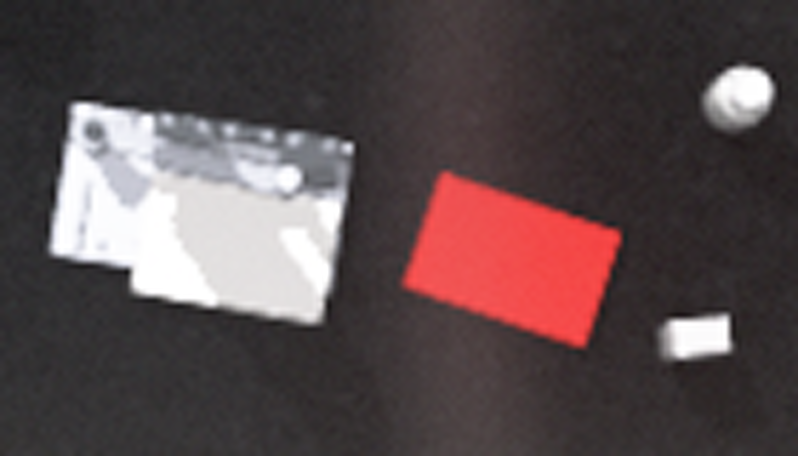

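The crop confirms that the white tile at crop (235,250) lies on the jig, and the separate red one is the decoy. The knob is at crop (290,178), the pivot at (95,132) and the spacer at (700,337). Next I'll move the wrist camera over the jig.

```bash
python3 - <<'E'
from h import *
np.set_printoptions(precision=4,suppress=True)
im,d,K,T=load('top0')
f=lambda x,y,z:pz(K,T,275+x/5.7,155+y/5.7,z)
print('BL',f(72,102,.01),'BR',f(354,143,.02),'FL',f(50,255,.01),'piv',f(95,132,.057),'knob',f(290,178,.087),'spacer',f(704,335,.06))
yaw=np.radians(-8.3); rv=(R.from_euler('z',yaw)*R.from_euler('x',np.pi)).as_rotvec(); print(rv)
move([.48,.02,.26],rv)
E
```

```text
BL [0.6257 0.146  0.01  ] BR [ 0.5978 -0.0419  0.02  ] FL [0.5231 0.1592 0.01  ] piv [0.599  0.1277 0.057 ] knob [0.566  0.0013 0.087 ] spacer [ 0.4691 -0.2657  0.06  ]
[ 3.1334 -0.2274 -0.    ]
shift [ 439.  -479.4  -55.1] turn [-0.002  0.001  0.605]
```

Request:
{"method": "play_rows", "body": {
  "deltas": [
    [85, [25, -25, -40], [0, 0, 0.1]],
    [85, [65, -70, -55], [0, 0, 0.2]],
    [85, [105, -115, -55], [0, 0, 0.3]],
    [85, [145, -158, -55], [0, 0, 0.4]],
    [85, [185, -202, -55], [0, 0, 0.5]],
    [85, [225, -246, -55], [0, 0, 0.6]],
    [85, [265, -290, -55], [0, 0, 0.605]],
    [85, [305, -334, -55], [0, 0, 0.605]]
  ]
}}

```text
clock: 1.1
tcp_pos: [0.4244, -0.1679, 0.2596]
orientation: [-3.132, 0.228, 0.001]
contact_force: [0.9, -1.1, -0.2]
grip_width: 0.0846
```

```bash
python3 - <<'E'
from h import *
move([.48,.02,.26],[ 3.1334,-0.2274,0])
E
```

```text
shift [  27.8 -193.9   -0.2] turn [-0.001  0.001 -0.   ]
```

Request:
{"method": "play_rows", "body": {
  "deltas": [
    [85, [7, -48, 0], [0, 0, 0]],
    [85, [14, -97, 0], [0, 0, 0]],
    [85, [21, -146, 0], [0, 0, 0]],
    [85, [28, -194, 0], [0, 0, 0]],
    [85, [28, -194, 0], [0, 0, 0]]
  ]
}}

```text
clock: 1.72
tcp_pos: [0.4805, 0.0243, 0.2596]
orientation: [-3.131, 0.217, 0.002]
contact_force: [-0.6, 0.3, 0.0]
grip_width: 0.0854
```

```bash
python3 - <<'E'
from h import *
print(r.get_obs()['tcp_pos'])
im,_,_,_=grab('wrist','w1')
E
```

```text
[0.48050839 0.02426651 0.25959088]
```

View pics/w1.png

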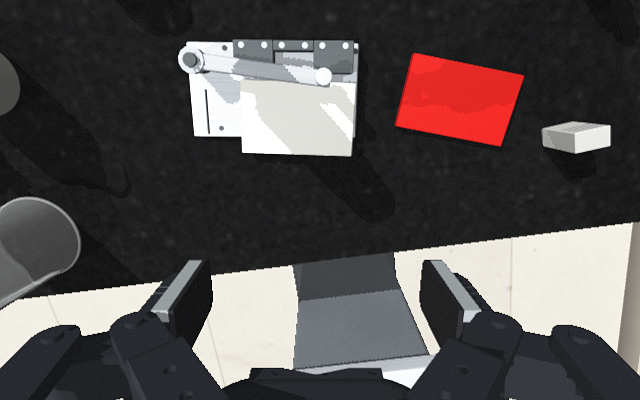

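The wrist view shows the pivot at (191,60), the knob at (323,76) and the tile front edge from (242,152) to (352,156). The dark thin pad seems to be in the middle, at about (293,58). I'll enlarge it.

```bash
python3 - <<'E'
from h import *
im,_,_,_=load('w1')
c=cv2.resize(im[30:165,170:370],None,fx=4,fy=4,interpolation=cv2.INTER_CUBIC)
cv2.imwrite('pics/w1c.png',c[:,:,::-1])
E
```

```text
(no output)
```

View pics/w1c.png

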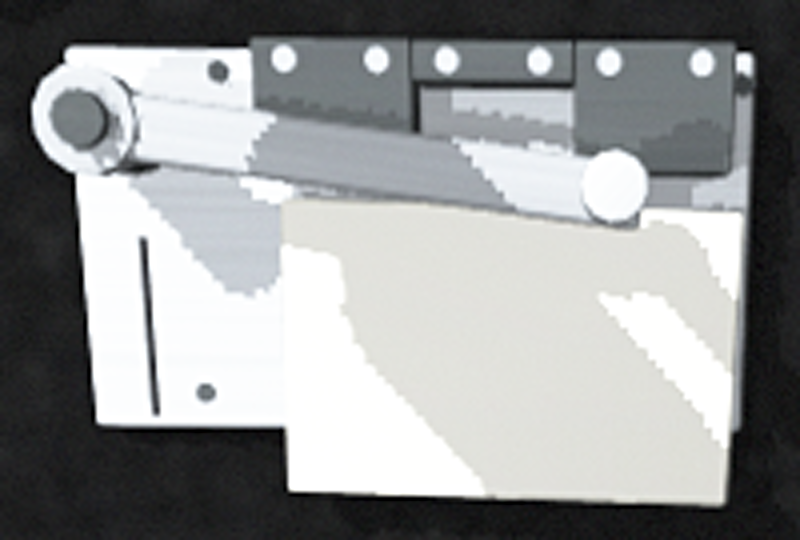

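The crop shows the thin pad in the middle, with its front at crop (415–575,83). The thick pads are on both sides, the knob top is at (614,185) and the line runs from (143,238) to (157,413). I'll fit the poses from these.

```bash
python3 - <<'E'
from h import *
np.set_printoptions(precision=4,suppress=True)
im,d,K,T=load('w1')
f=lambda x,y,z:pz(K,T,170+(x+.5)/4-.5,30+(y+.5)/4-.5,z)
J=[(252,38,.03,32,63),(735,41,.03,32,-63),(67,47,.01,32,118),(97,424,.01,-70,118),(738,430,.01,-70,-70),(730,172,.03,0,-63)]
W=np.array([f(*j[:3])[:2] for j in J]);M=np.array([j[3:] for j in J])/1000.
def fit(M,W):
    a,b=M-M.mean(0),W-W.mean(0)
    y=np.arctan2((a[:,0]*b[:,1]-a[:,1]*b[:,0]).sum(),(a*b).sum())
    Rm=np.array([[np.cos(y),-np.sin(y)],[np.sin(y),np.cos(y)]]); t=W.mean(0)-Rm@M.mean(0)
    print('yaw',np.degrees(y),'t',t,'res mm',((M@Rm.T+t)-W)*1000); return Rm,t
Rm,t=fit(M,W)
np.savez('jig.npz',Rm=Rm,t=t)
inv=lambda w:(w[:2]-t)@Rm*1000
for n,p in dict(line1=(143,238,.01),line2=(157,413,.01),t1=(284,198,.022),t2=(743,210,.022),t3=(724,505,.022),t4=(290,492,.022),piv=(80,118,.057),knob=(614,185,.087)).items(): print(n,f(*p),inv(f(*p)))
P=cloud(d,K,T); 
# spacer top by depth
s=P[115:160,535:615].reshape(-1,3); s=s[(s[:,2]>.05)&(s[:,2]<.075)]; print('spacer',len(s),cv2.minAreaRect((s[:,:2]*1000).astype(np.float32)),np.median(s[:,2]))
k=P[60:90,310:335].reshape(-1,3);k=k[k[:,2]>.08];print('knob d',k.mean(0),inv(k.mean(0)))
E
```

```text
yaw -8.503094817936963 t [0.5768 0.0351] res mm [[ 0.5853  0.8214]
 [-0.0488 -0.7645]
 [ 0.6475  1.1236]
 [-0.3106  0.4353]
 [-0.6003 -0.8273]
 [-0.2732 -0.7885]]
line1 [0.5741 0.1367 0.01  ] [-17.7339 100.0971]
line2 [0.526  0.1437 0.01  ] [-66.2895  99.8764]
t1 [0.5783 0.093  0.022 ] [-7.1469 57.477 ]
t2 [ 0.558  -0.0297  0.022 ] [ -9.0795 -66.8142]
t3 [ 0.4787 -0.0156  0.022 ] [-89.5316 -64.6822]
t4 [0.4996 0.1071 0.022 ] [-87.0279  59.8251]
piv [0.601  0.1317 0.057 ] [ 9.6263 99.1517]
knob [0.5664 0.0056 0.087 ] [ -5.9861 -30.7527]
spacer 934 ((468.1581726074219, -259.3731994628906), (22.33237648010254, 37.36709976196289), 5.89725399017334) 0.05942507990879925
knob d [0.5655 0.006  0.0923] [ -6.8902 -30.447 ]
```

```bash
python3 - <<'E'
from h import *
rv=(R.from_euler('z',np.radians(-8.5))*R.from_euler('x',np.pi)).as_rotvec(); print(rv)
move([.566,.0057,.13],rv); move([.566,.0057,.058],rv)
E
```

```text
[ 3.13295386e+00 -2.32818688e-01 -1.42560331e-17]
shift [ 87.6   3.8 129.2] turn [-0.001  0.002  0.007]
shift [ 87.7   3.9 201.2] turn [-0.001  0.002  0.007]
```

Request:
{"method": "play_rows", "body": {
  "deltas": [
    [50, [30, 1.5, 40], [0, 0, 0.007]],
    [50, [60, 3, 85], [0, 0, 0.007]],
    [50, [87.6, 3.9, 129], [0, 0, 0.007]],
    [50, [87.6, 3.9, 129], [0, 0, 0.007]],
    [50, [87.7, 3.9, 165], [0, 0, 0.007]],
    [50, [87.7, 3.9, 201], [0, 0, 0.007]],
    [50, [87.7, 3.9, 201], [0, 0, 0.007]],
    [12, [87.7, 3.9, 201], [0, 0, 0.007]]
  ],
  "squeeze": 20
}}

```text
clock: 2.78
tcp_pos: [0.5669, 0.0053, 0.0603]
orientation: [-3.131, 0.234, -0.001]
contact_force: [-0.3, -0.2, 1.2]
grip_width: 0.0332
```

Request:
{"method": "play_rows", "body": {
  "deltas": [
    [12, [0, 0, 0], [0, 0, 0]],
    [12, [0, 0, 0], [0, 0, 0]],
    [12, [0, 0, 0], [0, 0, 0]]
  ]
}}

```text
clock: 3.15
tcp_pos: [0.5674, 0.0053, 0.061]
orientation: [-3.131, 0.234, -0.003]
contact_force: [-0.2, 0.4, 3.8]
grip_width: 0.0116
```

```bash
python3 - <<'E'
from h import *
np.set_printoptions(precision=4,suppress=True)
z=np.load('jig.npz');Rm,t=z['Rm'],z['t'];o=r.get_obs();print(o)
j=(o['tcp_pos'][:2]-t)@Rm*1000; print('jig',j)
th0=np.arctan2(10-j[0],100-j[1]);print(th0,np.hypot(10-j[0],100-j[1]))
for th in np.linspace(th0,np.pi/2,15)[1:]:
    p=np.r_[t+Rm@np.array([10-132*np.sin(th),100-132*np.cos(th)])/1000,o['tcp_pos'][2]]
    print(round(th,3),end=' ');move(p,o=o)
E
```

```text
{'clock': 3.15, 'joints': array([ 0.1066,  0.4958, -0.2878,  1.9209,  0.198 ,  0.7499, -2.0137]), 'qvel': array([ 0.0004,  0.0045,  0.0003, -0.0011,  0.0021, -0.0038, -0.0003]), 'tau': array([ -0.0607, -52.5111,  -2.7522, -20.409 ,  -0.0608,   0.1355,
         0.0022]), 'tcp_pos': array([0.5674, 0.0053, 0.061 ]), 'orientation': array([-3.1314,  0.2341, -0.0029]), 'contact_force': array([-0.2278,  0.3887,  3.7742]), 'moment': array([-0.1031, -0.0995,  0.0078]), 'grip_width': 0.011633487306194772}
jig [ -4.934  -30.9045]
0.11359234138194567 131.75362147294587
0.218 shift [-13.6  -2.   -0. ] turn 0
0.322 shift [-26.8  -5.7  -0. ] turn 0
0.426 shift [-39.6 -10.7  -0.1] turn 0
0.53 shift [-51.8 -17.   -0.1] turn 0
0.634 shift [-63.3 -24.5  -0.1] turn 0
0.738 shift [-73.9 -33.2  -0.1] turn 0
0.842 shift [-83.6 -42.9  -0.1] turn 0
0.946 shift [-92.2 -53.6  -0.1] turn 0
1.05 shift [-99.6 -65.2  -0.1] turn 0
1.154 shift [-105.9  -77.4   -0.1] turn 0
1.259 shift [-110.8  -90.3   -0.1] turn 0
1.363 shift [-114.3 -103.5   -0. ] turn 0
1.467 shift [-116.5 -117.1   -0. ] turn 0
1.571 shift [-117.2 -130.8   -0. ] turn 0
```

The opening reads 11.6 mm on a 16 mm knob, which doesn't fit, so I'll look.

```bash
python3 - <<'E'
from h import *
im,_,_,_=grab('wrist','w2')
E
```

```text
(no output)
```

View pics/w2.png

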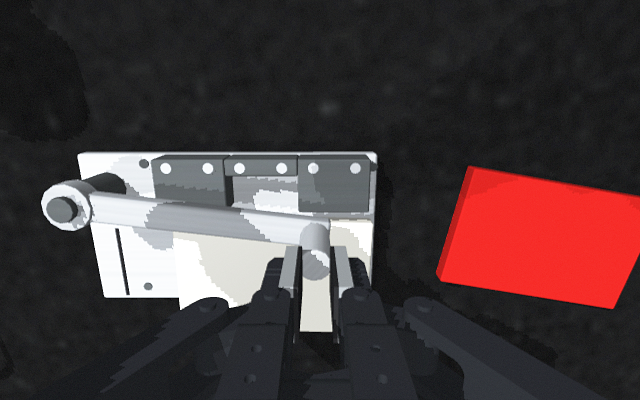

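The knob, at about (315,250), is between the two pads, so it is gripped and the width reading is just off. I'll swing along the arc.

Request:
{"method": "play_rows", "body": {
  "deltas": [
    [12, [-13.6, -2, 0], [0, 0, 0]],
    [12, [-26.8, -5.7, 0], [0, 0, 0]],
    [12, [-39.6, -10.7, 0], [0, 0, 0]],
    [12, [-51.8, -17, 0], [0, 0, 0]],
    [12, [-63.3, -24.5, 0], [0, 0, 0]],
    [12, [-73.9, -33.2, 0], [0, 0, 0]],
    [12, [-83.6, -42.9, 0], [0, 0, 0]]
  ]
}}

```text
clock: 4.08
tcp_pos: [0.4906, 0.0609, 0.0609]
orientation: [-3.131, 0.234, -0.003]
contact_force: [0.4, -0.5, 0.4]
grip_width: 0.0117
```

```bash
python3 - <<'E'
from h import *
np.set_printoptions(precision=4,suppress=True)
z=np.load('jig.npz');Rm,t=z['Rm'],z['t'];o=r.get_obs()
im,d,K,T=grab('wrist','w3');j=(o['tcp_pos'][:2]-t)@Rm*1000; print('jig',j,o['contact_force'],o['grip_width'])
th0=np.arctan2(10-j[0],100-j[1]);print(th0,np.hypot(10-j[0],100-j[1]))
for th in np.linspace(th0,np.pi/2,8)[1:]:
    p=np.r_[t+Rm@np.array([10-132*np.sin(th),100-132*np.cos(th)])/1000,o['tcp_pos'][2]]
    print(round(th,3),end=' ');move(p,o=o)
# is knob at tcp? high points near
P=cloud(d,K,T);m=(np.abs(P[...,2]-.047)<.006)&(d>0);q=(P[m][:,:2]-t)@Rm*1000
print(len(q),q.mean(0),np.degrees(np.arctan2(*(-(q-[10,100])).mean(0))))
E
```

```text
jig [-89.0807  12.8174] [ 0.434  -0.458   0.3516] 0.011702811559167125
0.8491890895409688 131.97649505144085
0.952 shift [ -8.5 -10.6   0. ] turn 0
1.055 shift [-15.8 -22.1   0. ] turn 0
1.158 shift [-21.9 -34.3   0. ] turn 0
1.262 shift [-26.7 -47.    0. ] turn 0
1.365 shift [-30.2 -60.1   0. ] turn 0
1.468 shift [-32.3 -73.6   0.1] turn 0
1.571 shift [-33.  -87.2   0.1] turn 0
10743 [ 2.187  43.1105] 7.819913700541959
```

View pics/w3.png

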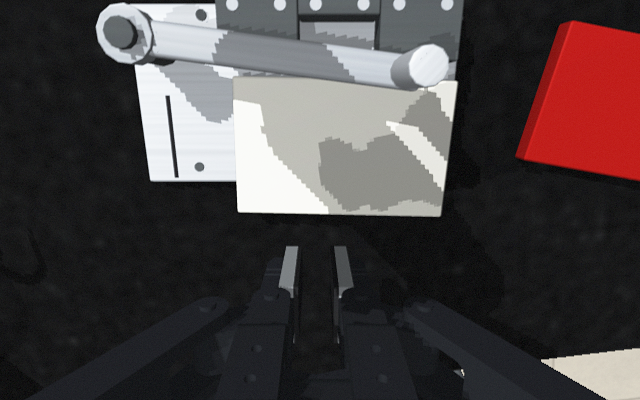

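The lever did not follow: the knob slipped out because my close command of 12 stopped the fingers too wide. Tile and jig look unchanged in this view, with the knob still at (430,65). I'll go back around the knob with the fingers open, then close fully.

```bash
python3 - <<'E'
from h import *
z=np.load('jig.npz');Rm,t=z['Rm'],z['t']
im,d,K,T=load('w3')
k=cloud(d,K,T);m=(k[...,2]>.082)&(k[...,2]<.095)&(d>0);m[:,:380]=0;m[:,470:]=0;m[110:]=0
q=k[m];c=cv2.minEnclosingCircle((q[:,:2]*1000).astype(np.float32));print(len(q),c,np.median(q[:,2]))
print(pz(K,T,433,62,.087))
p=np.array(c[0])/1000; rv=[3.13295,-.232819,0]
a=p-Rm@[.075,0]
move([*a,.064],rv);move([*p,.064],rv)
E
```

```text
1471 ((565.3907470703125, 5.780915260314941), 8.130130767822266) 0.08670920845285027
[0.56638124 0.0043492  0.087     ]
shift [ 8.4 45.1 -3.2] turn [-0.002 -0.001  0.001]
shift [83.4 45.2 -3.1] turn [-0.002 -0.001  0.001]
```

Request:
{"method": "play_rows", "body": {
  "deltas": [
    [60, [4, 22, -3], [0, 0, 0]],
    [60, [8, 45, -3], [0, 0, 0]],
    [60, [8, 45, -3], [0, 0, 0]],
    [60, [33, 45, -3], [0, 0, 0]],
    [60, [58, 45, -3], [0, 0, 0]],
    [60, [83, 45, -3], [0, 0, 0]],
    [60, [83, 45, -3], [0, 0, 0]],
    [0, [83, 45, -3], [0, 0, 0]]
  ],
  "squeeze": 30
}}

```text
clock: 5.12
tcp_pos: [0.5639, 0.007, 0.0635]
orientation: [-3.131, 0.229, 0.001]
contact_force: [0.1, -0.2, -0.2]
grip_width: 0.0434
```

Request:
{"method": "play_rows", "body": {
  "deltas": [
    [0, [0, 0, 0], [0, 0, 0]],
    [0, [0, 0, 0], [0, 0, 0]],
    [0, [0, 0, 0], [0, 0, 0]],
    [0, [0, 0, 0], [0, 0, 0]],
    [0, [0, 0, 0], [0, 0, 0]]
  ]
}}

```text
clock: 5.75
tcp_pos: [0.5639, 0.0069, 0.0635]
orientation: [-3.131, 0.229, 0.001]
contact_force: [0.1, 0.9, -0.5]
grip_width: -0.0002
```

```bash
python3 - <<'E'
from h import *
np.set_printoptions(precision=4,suppress=True)
z=np.load('jig.npz');Rm,t=z['Rm'],z['t'];o=r.get_obs()
j=(o['tcp_pos'][:2]-t)@Rm*1000; print('jig',j,o['contact_force'],o['grip_width'],o['joints'])
E
```

```text
jig [ -8.5878 -29.7427] [ 0.091   0.8626 -0.5287] -0.00018083409542386133 [ 0.106   0.4888 -0.2898  1.9258  0.1938  0.7537 -2.0105]
```

```bash
python3 - <<'E'
from h import *
np.set_printoptions(precision=4,suppress=True)
im,d,K,T=grab('wrist','w4')
s,_,_,_=grab('side','side4')
a=cv2.resize(im[190:310,240:400],(640,480),interpolation=cv2.INTER_CUBIC)
c=cv2.resize(s[170:250,270:410],(640,366),interpolation=cv2.INTER_CUBIC)[:,:]
cv2.imwrite('pics/w4c.png',np.hstack([cv2.resize(a,(400,300)),cv2.resize(c,(400,300))])[:,:,::-1])
o=r.get_obs();Tt=np.linalg.inv(np.array(r.camera_model('wrist')['T_tool_cam']))
for p in [(0,0,0),(.011,0,0),(-.011,0,0),(0,0,-.0235)]:
    q=Tt[:3,:3]@p+Tt[:3,3];print(p,K@q/q[2])
P=cloud(d,K,T);iT=np.linalg.inv(T@Tt)
for u,v in [(315,230),(315,240),(315,250),(315,260),(315,270),(305,260),(325,260),(315,280)]: print(u,v,d[v,u],P[v,u],(iT@np.r_[P[v,u],1])[:3]*1000)
E
```

```text
(0, 0, 0) [314.6438 240.5498   1.    ]
(0.011, 0, 0) [314.6085 220.3083   1.    ]
(-0.011, 0, 0) [314.6778 260.1075   1.    ]
(0, 0, -0.0235) [314.4426 261.1598   1.    ]
315 230 0.17094521 [0.5731 0.0053 0.0726] [ 9.3208  0.2209 -9.0594]
315 240 0.15946689 [0.573  0.0053 0.0846] [  9.2182   0.2554 -21.0638]
315 250 0.14626686 [0.5742 0.005  0.098 ] [ 10.4554   0.2957 -34.4663]
315 260 0.13848957 [0.5738 0.0051 0.1062] [  9.985    0.3188 -42.7191]
315 270 0.13017978 [0.574  0.005  0.1149] [ 10.1853   0.3439 -51.3282]
305 260 0.13872966 [0.5742 0.0089 0.106 ] [  9.881   -3.5798 -42.5048]
325 260 0.13806613 [0.5734 0.0012 0.1066] [ 10.1707   4.1994 -43.1004]
315 280 0.1234089 [0.5738 0.005  0.122 ] [ 10.0639   0.3642 -58.4274]
```

View pics/w4c.png

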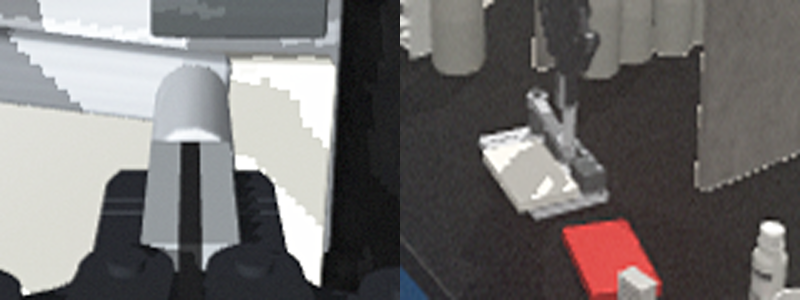

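```bash
python3 - <<'E'
from h import *
np.set_printoptions(precision=1,suppress=True)
Tc=np.array(r.camera_model('wrist')['T_tool_cam'])
for n in('w2','w3','w4','w1'):
    im,d,K,T=load(n);Q=cloud(d,K,Tc)*1000
    m=(d>.03)&(np.abs(Q[...,1])<75)&(Q[...,2]<15)&(np.abs(Q[...,0])<20)
    q=Q[m]; i=np.argsort(-q[:,2])[:400:40]; print(n,m.sum());print(q[i])
im,d,K,T=load('w3');Q=cloud(d,K,Tc)*1000
for u,v in[(290,250),(290,260),(290,280),(342,250),(342,270),(275,265)]:print(u,v,Q[v,u])
E
```

```text
w2 46384
[[ 13.3 -54.6  15. ]
 [  9.4 -25.4  14.5]
 [ 15.3 -68.7  14.1]
 [  6.8  -2.6  13.8]
 [ 13.8 -62.8  13.5]
 [  7.6  -8.5  13.2]
 [  8.8 -15.   13. ]
 [ 11.7 -62.7  12.8]
 [ 11.8 -43.9  12.6]
 [  2.7 -59.7  12.5]]
w3 41054
[[ -3.8   6.5 -25.7]
 [  9.9  -9.  -30.3]
 [ 10.1  -6.4 -31.8]
 [  6.1 -14.4 -33. ]
 [ 10.4   9.  -33.5]
 [  8.5   6.5 -34.2]
 [ 10.1  11.  -34.7]
 [  5.9 -17.4 -35.2]
 [ 10.2   8.  -35.8]
 [  6.3 -15.3 -36.2]]
w4 45267
[[  0.5 -35.8  15. ]
 [ 14.4 -37.7  14.9]
 [ 17.3 -59.6  14.8]
 [  0.  -46.2  14.7]
 [  1.8 -55.4  14.7]
 [ 15.7 -45.1  14.6]
 [  6.5 -72.5  14.6]
 [  8.9 -41.2  14.5]
 [ 12.3 -43.2  14.5]
 [  6.6 -59.4  14.4]]
w1 40762
[[ -2.9  43.4 -38.5]
 [  4.2  42.8 -39.9]
 [  4.6 -42.  -40.6]
 [  1.8 -42.1 -41.2]
 [  3.8  43.1 -41.8]
 [  9.7  45.6 -42.3]
 [ -4.6  43.2 -42.7]
 [ -8.   43.  -43. ]
 [  0.8 -41.9 -43.4]
 [ 10.   43.6 -43.7]]
290 250 [  9.9 -10.1 -33.3]
290 260 [ 10.3  -9.4 -43.3]
290 280 [ 10.6  -8.2 -59.5]
342 250 [ 10.4  11.4 -34.3]
342 270 [ 10.   10.3 -50.9]
275 265 [  6.2 -15.7 -39.4]
```

The depth image shows the shut fingertips 25 mm behind the reported TCP, so both times the fingers shut above the knob top. I'll allow for that: open, go down 30 mm and close.

Request:
{"method": "play_rows", "body": {
  "deltas": [
    [60, [0, 0, 0], [0, 0, 0]],
    [60, [0, 0, 0], [0, 0, 0]],
    [60, [1, 0, 0], [0, 0, 0]],
    [60, [1, 0, 10], [0, 0, 0]],
    [60, [1, 0, 20], [0, 0, 0]],
    [60, [1, 0, 29], [0, 0, 0]],
    [60, [1, 0, 29], [0, 0, 0]],
    [0, [1, 0, 29], [0, 0, 0]]
  ],
  "squeeze": 25
}}

```text
clock: 6.85
tcp_pos: [0.565, 0.0069, 0.0345]
orientation: [-3.131, 0.229, 0.001]
contact_force: [-0.0, 0.1, 1.1]
grip_width: 0.0431
```

Request:
{"method": "play_rows", "body": {
  "deltas": [
    [0, [0, 0, 0], [0, 0, 0]],
    [0, [0, 0, 0], [0, 0, 0]],
    [0, [0, 0, 0], [0, 0, 0]],
    [0, [0, 0, 0], [0, 0, 0]]
  ]
}}

```text
clock: 7.35
tcp_pos: [0.5652, 0.0064, 0.0349]
orientation: [-3.131, 0.23, -0.0]
contact_force: [-2.3, -2.9, 5.7]
grip_width: 0.0151
```

```bash
python3 - <<'E'
from h import *
np.set_printoptions(precision=4,suppress=True)
z=np.load('jig.npz');Rm,t=z['Rm'],z['t'];o=r.get_obs()
j=(o['tcp_pos'][:2]-t)@Rm*1000; print('jig',j,o['contact_force'],o['grip_width'])
th0=np.arctan2(10-j[0],100-j[1]);print(th0,np.hypot(10-j[0],100-j[1]))
for th in np.linspace(th0,np.pi/2,15)[1:]:
    p=np.r_[t+Rm@np.array([10-132*np.sin(th),100-132*np.cos(th)])/1000,o['tcp_pos'][2]]
    print(round(th,3),end=' ');move(p,o=o)
E
```

```text
jig [ -7.2306 -30.0917] [-2.2633 -2.8906  5.6897] 0.015124207463754188
0.1316832199385812 131.2278166441815
0.234 shift [-13.4  -1.7   0. ] turn 0
0.337 shift [-26.4  -5.6   0. ] turn 0
0.44 shift [-39.  -10.7   0. ] turn 0
0.543 shift [-50.9 -17.2   0. ] turn 0
0.646 shift [-62.1 -24.8   0.1] turn 0
0.748 shift [-72.5 -33.5   0.1] turn 0
0.851 shift [-82.  -43.3   0.1] turn 0
0.954 shift [-90.3 -53.9   0.1] turn 0
1.057 shift [-97.6 -65.4   0.1] turn 0
1.16 shift [-103.6  -77.5    0.2] turn 0
1.262 shift [-108.4  -90.2    0.2] turn 0
1.365 shift [-111.8 -103.4    0.2] turn 0
1.468 shift [-113.9 -116.8    0.2] turn 0
1.571 shift [-114.5 -130.3    0.3] turn 0
```

Gripped at 15 mm. Now I'll swing along the arc.

Request:
{"method": "play_rows", "body": {
  "deltas": [
    [0, [-13.4, -1.7, -2], [0, 0, 0]],
    [0, [-26.4, -5.6, -2], [0, 0, 0]],
    [0, [-39, -10.7, -2], [0, 0, 0]],
    [0, [-50.9, -17.2, -2], [0, 0, 0]],
    [0, [-62.1, -24.8, -2], [0, 0, 0]],
    [0, [-72.5, -33.5, -2], [0, 0, 0]],
    [0, [-82, -43.3, -2], [0, 0, 0]]
  ]
}}

```text
clock: 8.22
tcp_pos: [0.489, 0.0608, 0.0368]
orientation: [-3.133, 0.231, 0.002]
contact_force: [0.3, -2.4, -12.5]
grip_width: 0.0149
```

```bash
python3 - <<'E'
from h import *
np.set_printoptions(precision=4,suppress=True)
z=np.load('jig.npz');Rm,t=z['Rm'],z['t'];o=r.get_obs()
j=(o['tcp_pos'][:2]-t)@Rm*1000; print('jig',j,o['contact_force'],o['grip_width'])
th0=np.arctan2(10-j[0],100-j[1]);print(th0,np.hypot(10-j[0],100-j[1]))
for th in np.linspace(th0,np.pi/2,8)[1:]:
    p=np.r_[t+Rm@np.array([10-132*np.sin(th),100-132*np.cos(th)])/1000,o['tcp_pos'][2]]
    print(round(th,3),end=' ');move(p,o=o)
E
```

```text
jig [-90.6679  12.4851] [  0.2921  -2.3958 -12.5348] 0.014863165357132163
0.8551791244284568 133.38996951147388
0.957 shift [ -7.3 -11.5   0. ] turn 0
1.06 shift [-14.4 -23.    0. ] turn 0
1.162 shift [-20.4 -35.1   0. ] turn 0
1.264 shift [-25.1 -47.7   0.1] turn 0
1.366 shift [-28.5 -60.7   0.1] turn 0
1.469 shift [-30.6 -74.1   0.1] turn 0
1.571 shift [-31.2 -87.6   0.1] turn 0
```

Request:
{"method": "play_rows", "body": {
  "deltas": [
    [0, [-7.3, -11.5, 1.5], [0, 0, 0]],
    [0, [-14.4, -23, 1.5], [0, 0, 0]],
    [0, [-20.4, -35.1, 1.5], [0, 0, 0]],
    [0, [-25.1, -47.7, 1.5], [0, 0, 0]],
    [0, [-28.5, -60.7, 1.5], [0, 0, 0]],
    [0, [-30.6, -74.1, 1.5], [0, 0, 0]],
    [0, [-31.2, -87.6, 1.5], [0, 0, 0]],
    [0, [-31.2, -87.6, 1.5], [0, 0, 0]]
  ]
}}

```text
clock: 9.22
tcp_pos: [0.4689, 0.1538, 0.0359]
orientation: [-3.133, 0.227, 0.006]
contact_force: [-7.9, 0.3, 4.4]
grip_width: 0.0152
```

```bash
python3 - <<'E'
from h import *
np.set_printoptions(precision=4,suppress=True)
z=np.load('jig.npz');Rm,t=z['Rm'],z['t'];o=r.get_obs()
j=(o['tcp_pos'][:2]-t)@Rm*1000; print('jig',j,o['contact_force'],o['grip_width'])
im,d,K,T=grab('wrist','w5')
P=cloud(d,K,T);m=(np.abs(P[...,2]-.05)<.006)&(d>0);q=(P[m][:,:2]-t)@Rm*1000
q=q[(q[:,0]<-10)&(q[:,0]>-80)&(q[:,1]>70)&(q[:,1]<130)];print(len(q),[ (q[(q[:,0]>a)&(q[:,0]<a+15),1].min(),q[(q[:,0]>a)&(q[:,0]<a+15),1].max()) for a in (-75,-60,-45,-30)])
E
```

```text
jig [-124.2756  101.4488] [-7.9271  0.279   4.4042] 0.015176907576286083
6130 [(np.float64(92.61664012310327), np.float64(108.36552118799719)), (np.float64(92.5177412217923), np.float64(108.57839830252439)), (np.float64(92.45055355949624), np.float64(108.50786141468151)), (np.float64(92.34273791803876), np.float64(108.34022359320824))]
```

View pics/w5.png

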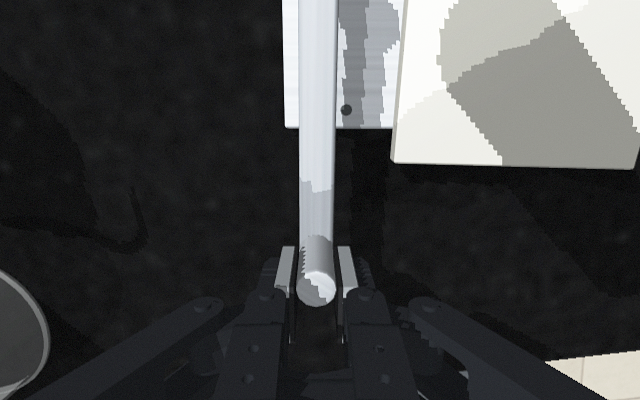

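The lever lies over the line: its edges are at jig y 92.4 and 108.4 along its length, and the knob is in the fingers at (318,275). I'll release, lift and head for the spacer.

Request:
{"method": "play_rows", "body": {
  "deltas": [
    [45, [1, 0, 0], [0, 0, 0]],
    [45, [1, 0, 0], [0, 0, 0]],
    [45, [1, 0, 0], [0, 0, 0]],
    [45, [1, 0, -40], [0, 0, 0]],
    [45, [1, 0, -90], [0, 0, 0]],
    [60, [1, 20, -130], [0, 0, 0]],
    [70, [0, 75, -150], [0, 0, 0]],
    [70, [0, 130, -150], [0, 0, 0]]
  ]
}}

```text
clock: 10.28
tcp_pos: [0.452, 0.0236, 0.1881]
orientation: [-3.133, 0.226, -0.001]
contact_force: [0.6, -0.6, -0.4]
grip_width: 0.0699
```

```bash
python3 - <<'E'
from h import *
rv=(R.from_euler('z',np.radians(5.9))*R.from_euler('x',np.pi)).as_rotvec()
move([.44,-.262,.17],rv)
E
```

```text
shift [ 29.2 284.4  17.9] turn [-0.001 -0.001 -0.247]
```

Request:
{"method": "play_rows", "body": {
  "deltas": [
    [70, [5, 50, 5], [0, 0, -0.06]],
    [70, [10, 105, 10], [0, 0, -0.12]],
    [70, [17, 160, 17], [0, 0, -0.18]],
    [70, [22, 215, 18], [0, 0, -0.247]],
    [70, [26, 260, 18], [0, 0, -0.247]],
    [70, [29, 284, 18], [0, 0, -0.247]],
    [70, [29, 284, 18], [0, 0, -0.247]]
  ]
}}

```text
clock: 11.15
tcp_pos: [0.4394, -0.2638, 0.17]
orientation: [3.138, 0.155, 0.002]
contact_force: [0.3, 0.6, -0.5]
grip_width: 0.0698
```

```bash
python3 - <<'E'
from h import *
np.set_printoptions(precision=4,suppress=True)
im,d,K,T=grab('wrist','w6')
P=cloud(d,K,T);m=(np.abs(P[...,2]-.06)<.006)&(d>0)&(np.hypot(P[...,0]-.468,P[...,1]+.26)<.04)
s=P[m];b=cv2.minAreaRect((s[:,:2]*1000).astype(np.float32));print(len(s),b,np.median(s[:,2]),r.get_obs()['tcp_pos'])
v,u=np.nonzero(m);print(u.min(),u.max(),v.min(),v.max())
yaw=b[2] if b[1][0]<b[1][1] else b[2]-90
print(yaw);p=np.array(b[0])/1000
rv=(R.from_euler('z',np.radians(yaw))*R.from_euler('x',np.pi)).as_rotvec()
move([*p,.1],rv);move([*p,.004],rv)
# lever check in top cam
z=np.load('jig.npz');Rm,t=z['Rm'],z['t']
im,d,K,T=grab('top','top6');P=cloud(d,K,T);m=(np.abs(P[...,2]-.05)<.012)&(d>0);q=(P[m][:,:2]-t)@Rm*1000
q=q[(q[:,0]<-10)&(q[:,0]>-130)&(q[:,1]>70)&(q[:,1]<130)];print(len(q),q.mean(0))
E
```

```text
1273 ((468.5828552246094, -260.3657531738281), (21.6298885345459, 35.741920471191406), 5.655645370483398) 0.059938910923023114 [ 0.4397 -0.262   0.1699]
292 337 136 164
5.655645370483398
shift [28.8  1.3 69.9] turn [-0.001 -0.001  0.002]
shift [ 28.7   1.4 165.9] turn [-0.001 -0.001  0.002]
122 [-62.9989  97.5418]
```

Request:
{"method": "play_rows", "body": {
  "deltas": [
    [70, [14, 1, 30], [0, 0, 0]],
    [70, [28.7, 1.4, 70], [0, 0, 0]],
    [70, [28.7, 1.4, 70], [0, 0, 0]],
    [70, [28.7, 1.4, 110], [0, 0, 0]],
    [70, [28.7, 1.4, 150], [0, 0, 0]],
    [70, [28.7, 1.4, 166], [0, 0, 0]],
    [70, [28.7, 1.4, 166], [0, 0, 0]],
    [0, [28.7, 1.4, 166], [0, 0, 0]]
  ],
  "squeeze": 40
}}

```text
clock: 12.25
tcp_pos: [0.47, -0.2597, 0.0056]
orientation: [3.137, 0.162, 0.005]
contact_force: [0.1, -0.3, 0.0]
grip_width: 0.0527
```

Request:
{"method": "play_rows", "body": {
  "deltas": [
    [0, [0, 0, 0], [0, 0, 0]],
    [0, [0, 0, 0], [0, 0, 0]],
    [0, [0, 0, 0], [0, 0, 0]],
    [0, [0, 0, 0], [0, 0, 0]]
  ]
}}

```text
clock: 12.75
tcp_pos: [0.4712, -0.2602, 0.007]
orientation: [3.136, 0.161, 0.009]
contact_force: [-1.0, -0.3, 7.1]
grip_width: 0.0354
```

```bash
python3 - <<'E'
from h import *
np.set_printoptions(precision=4,suppress=True)
z=np.load('jig.npz');Rm,t=z['Rm'],z['t'];o=r.get_obs()
rv=(R.from_euler('z',np.radians(-8.5))*R.from_euler('x',np.pi)).as_rotvec()
p=t+Rm@np.array([.0115,0]);print(p);move([*p,.1],rv)
E
```

```text
[0.5882 0.0334]
shift [ 147.  -279.9  -92.6] turn [ 0.001 -0.006  0.251]
```

Request:
{"method": "play_rows", "body": {
  "deltas": [
    [0, [0, 0, -30], [0, 0, 0]],
    [0, [0, 0, -75], [0, 0, 0]],
    [0, [22, -42, -93], [0, -0.003, 0.04]],
    [0, [47, -90, -93], [0, -0.006, 0.09]],
    [0, [72, -137, -93], [0, -0.006, 0.14]],
    [0, [97, -185, -93], [0, -0.006, 0.19]],
    [0, [122, -232, -93], [0, -0.006, 0.25]],
    [0, [147, -280, -93], [0, -0.006, 0.25]]
  ]
}}

```text
clock: 13.75
tcp_pos: [0.5886, 0.035, 0.1007]
orientation: [3.132, -0.232, 0.0]
contact_force: [0.9, 0.2, -0.8]
grip_width: 0.0356
```

Request:
{"method": "play_rows", "body": {
  "deltas": [
    [0, [0, 0, 0], [0, 0, 0]],
    [0, [0, 0, 0], [0, 0, 0]]
  ]
}}

```text
clock: 14.0
tcp_pos: [0.5883, 0.0345, 0.1007]
orientation: [3.131, -0.232, -0.0]
contact_force: [0.1, -1.2, -0.7]
grip_width: 0.0354
```

```bash
cat > sp.py <<'E'
from h import *
import sys
np.set_printoptions(precision=4,suppress=True)
z=np.load('jig.npz');Rm,t=z['Rm'],z['t'];o=r.get_obs()
im,d,K,T=grab('wrist',sys.argv[1])
print(o['tcp_pos'],o['orientation'],'tcp jig',(o['tcp_pos'][:2]-t)@Rm*1000,o['contact_force'],o['grip_width'])
Q=cloud(d,K,np.array(r.camera_model('wrist')['T_tool_cam']))*1000
# in-hand block: central columns
for v in range(150,300,10): print(v,Q[v,315],Q[v,300],im[v,315])
cv2.imwrite('pics/'+sys.argv[1]+'.png',im[:,:,::-1])
E
python3 sp.py w7
```

```text
[0.5883 0.0345 0.1007] [ 3.1312 -0.2317 -0.0005] tcp jig [11.4039  1.1268] [ 0.0662 -1.1648 -0.6808] 0.03542508126959983
150 [ 31.3758  -0.0631 100.4299] [ 31.2804 -11.4578 101.1141] [37 37 37]
160 [ 23.6867  -0.074  100.6677] [ 23.7114 -11.5351 100.5684] [26 29 26]
170 [20.2059 -0.0189 79.9324] [ 20.484  -10.6281  78.6197] [76 82 83]
180 [15.1307  0.0015 70.5387] [ 15.1508 -10.3468  70.4776] [119 126 128]
190 [ 2.9273 -0.0695 89.5531] [  2.7973 -11.3591  90.0624] [207 215 220]
200 [-5.3578 -0.0849 91.0744] [ -5.1016 -11.4716  90.2289] [252 253 254]
210 [-12.9983  -0.0917  89.9387] [-13.1891 -11.5927  90.5367] [252 253 253]
220 [-19.3983  -0.0865  85.1661] [-19.2178 -11.4193  84.6756] [129 129 122]
230 [ 8.5328  0.2161 -7.0364] [ 9.0699 -7.0135 -8.4041] [188 188 184]
240 [  8.8161   0.2542 -20.1072] [  9.0199  -6.487  -20.5837] [188 188 185]
250 [  8.8412   0.2853 -30.9215] [  9.0726  -6.0171 -31.4248] [177 177 173]
260 [  8.6204   0.311  -39.9268] [  8.8029  -5.6367 -40.2964] [191 191 186]
270 [  8.6842   0.3356 -48.4571] [  9.4339  -5.2132 -49.8857] [188 189 184]
280 [  6.7707   0.3448 -52.5276] [  6.5091  -5.1582 -52.0577] [241 240 237]
290 [  3.1076   0.3422 -53.2955] [  2.8042  -5.1762 -52.7835] [241 240 238]
```

View pics/w7.png

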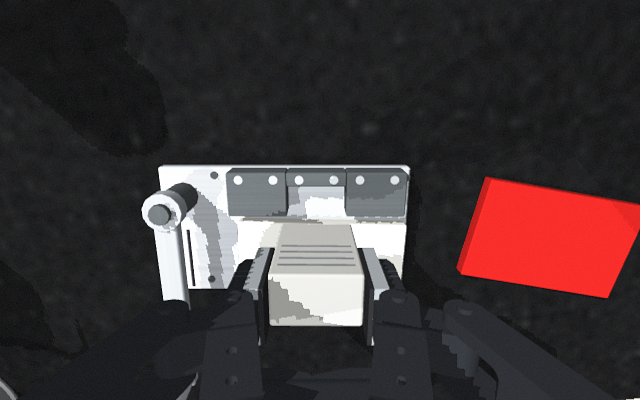

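The spacer is held at about (315,270), above the recess between the thick pads at (257,190) and (375,190). The lever still lies over the line, at (172,250). The block centre is at jig (9,1), which suits, so I'll lower it.

Request:
{"method": "play_rows", "body": {
  "deltas": [
    [0, [0, 1, 15], [0, 0, 0]],
    [0, [0, 1, 30], [0, 0, 0]],
    [0, [0, 1, 45], [0, 0, 0]],
    [0, [0, 1, 60], [0, 0, 0]],
    [0, [0, 1, 70], [0, 0, 0]],
    [0, [0, 1, 78], [0, 0, 0]],
    [0, [0, 1, 81], [0, 0, 0]],
    [0, [0, 1, 81], [0, 0, 0]]
  ]
}}

```text
clock: 15.05
tcp_pos: [0.588, 0.0323, 0.0197]
orientation: [3.131, -0.234, -0.0]
contact_force: [0.7, 0.0, -0.2]
grip_width: 0.0357
```

```bash
python3 - <<'E'
from h import *
np.set_printoptions(precision=4,suppress=True)
z=np.load('jig.npz');Rm,t=z['Rm'],z['t'];o=r.get_obs()
print(o['tcp_pos'],'tcp jig',(o['tcp_pos'][:2]-t)@Rm*1000,o['contact_force'],o['moment'],o['grip_width'])
E
```

```text
[0.588  0.0323 0.0197] tcp jig [11.4825 -1.0963] [ 0.6603  0.0413 -0.1977] [ 0.0315 -0.0176 -0.0248] 0.035749489308530405
```

Request:
{"method": "play_rows", "body": {
  "deltas": [
    [0, [0, -0.8, 1], [0, 0, 0]],
    [0, [0, -0.8, 2], [0, 0, 0]],
    [0, [0, -0.8, 3], [0, 0, 0]],
    [0, [0, -0.8, 3], [0, 0, 0]]
  ]
}}

```text
clock: 15.55
tcp_pos: [0.5883, 0.0332, 0.0171]
orientation: [3.131, -0.234, 0.0]
contact_force: [-1.5, 0.5, 2.7]
grip_width: 0.035
```

Request:
{"method": "play_rows", "body": {
  "deltas": [
    [40, [0, 0, 0], [0, 0, 0]],
    [48, [0, 0, 0], [0, 0, 0]],
    [60, [0, 0, 0], [0, 0, 0]],
    [60, [0, 0, 0], [0, 0, 0]],
    [60, [0, 0, -20], [0, 0, 0]],
    [60, [0, 0, -50], [0, 0, 0]],
    [60, [0, 0, -90], [0, 0, 0]],
    [60, [-30, 0, -110], [0, 0, 0]]
  ]
}}

```text
clock: 16.55
tcp_pos: [0.5612, 0.0378, 0.1294]
orientation: [3.132, -0.236, 0.008]
contact_force: [-0.4, 0.4, -1.0]
grip_width: 0.0599
```

Request:
{"method": "play_rows", "body": {
  "deltas": [
    [40, [-50, 0, 0], [0, 0, 0]],
    [20, [-100, 0, 0], [0, 0, 0]],
    [0, [-130, 0, 0], [0, 0, 0]],
    [0, [-130, 0, 0], [0, 0, 0]]
  ]
}}

```text
clock: 17.05
tcp_pos: [0.4305, 0.0573, 0.1288]
orientation: [3.131, -0.234, 0.006]
contact_force: [1.0, 0.8, -0.1]
grip_width: 0.0002
```

```bash
python3 - <<'E'
from h import *
np.set_printoptions(precision=4,suppress=True)
z=np.load('jig.npz');Rm,t=z['Rm'],z['t'];o=r.get_obs()
im,d,K,T=grab('wrist','w8');P=cloud(d,K,T)
J=np.dstack([(P[...,:2]-t)@Rm,P[...,2]])*1000
print(o['tcp_pos'],'tcp jig',(o['tcp_pos'][:2]-t)@Rm*1000,o['grip_width'])
def rect(n,m):
    q=J[m];print(n,len(q),cv2.minAreaRect(q[:,:2].astype(np.float32)),np.median(q[:,2]))
x,y,h=J[...,0],J[...,1],J[...,2]
rect('spacer',(np.abs(h-70)<4)&(np.abs(x-10)<40)&(np.abs(y)<40))
rect('tile',(np.abs(h-22)<3.5)&(x<-2)&(x>-100)&(np.abs(y)<75))
for a in (-60,-40,-20,0,20,40,50):
    m=(np.abs(h-22)<3.5)&(np.abs(y-a)<2)&(x<-2)&(x>-110);print(a,np.percentile(x[m],[1,99]))
rect('lever',(np.abs(h-50)<4)&(x<-20)&(x>-105)&(np.abs(y-100)<25))
c=cv2.resize(im[60:330,120:520],(800,540));cv2.imwrite('pics/w8c.png',c[:,:,::-1])
E
```

```text
[0.4305 0.0573 0.1288] tcp jig [-147.9954    0.3626] 0.00021699090507071563
spacer 0 ((0.0, 0.0), (0.0, 0.0), 0.0) nan
tile 19460 ((-50.233734130859375, -3.0821456909179688), (126.47066497802734, 77.04051971435547), 88.93334197998047) 21.974349869367693
-60 [-88.6196 -13.4686]
-40 [-88.6056 -13.6185]
-20 [-87.8175 -13.403 ]
0 [-87.0524 -13.4016]
20 [-87.0511 -13.3779]
40 [-86.2571 -13.45  ]
50 [-86.2578 -13.4164]
lever 3478 ((-62.400386810302734, 100.06539916992188), (84.74409484863281, 16.72151756286621), 0.08979061245918274) 49.92267623444954
  return _methods._mean(a, axis=axis, dtype=dtype,
  ret = ret.dtype.type(ret / rcount)
```

View pics/w8c.png

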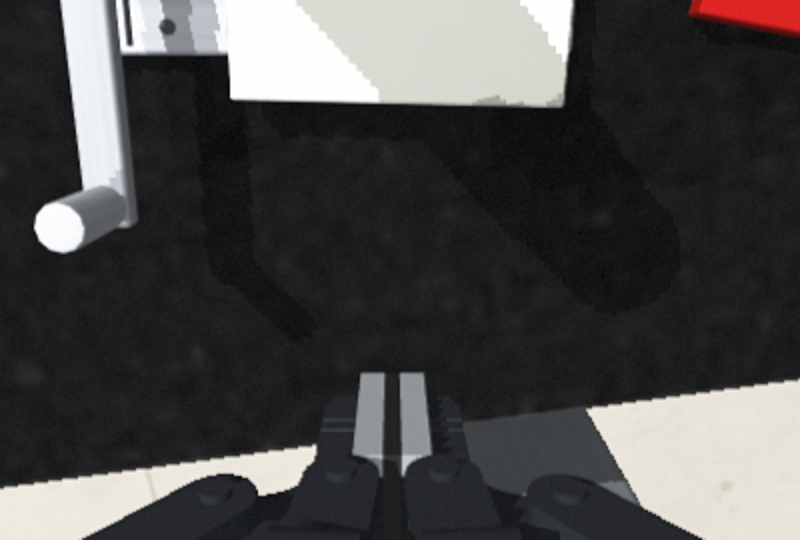

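The view shows the fingers closed in front of the tile, whose front edge runs from crop (232,98) to (565,106). The lever and knob are clear on the left. The spacer is out of this frame, so I'll check it in the top camera's depth.

```bash
python3 - <<'E'
from h import *
np.set_printoptions(precision=4,suppress=True)
z=np.load('jig.npz');Rm,t=z['Rm'],z['t'];o=r.get_obs()
im,d,K,T=grab('top','top8');P=cloud(d,K,T)
J=np.dstack([(P[...,:2]-t)@Rm,P[...,2]])*1000;x,y,h=np.moveaxis(J,-1,0)
m=(h>50)&(h<80)&(np.abs(x-10)<40)&(np.abs(y)<50);q=J[m];print(len(q),q.mean(0),cv2.minAreaRect(q[:,:2].astype(np.float32)))
tgt=lambda jx,jy,z:np.r_[t+Rm@np.array([jx,jy])/1000,z]
rv=(R.from_euler('z',np.radians(-8.5))*R.from_euler('x',np.pi)).as_rotvec()
move(tgt(-115,-2,.05),rv);move(tgt(-115,-2,-.016),rv)
E
```

```text
63 [11.5193 -3.2283 69.6882] ((12.207171440124512, -3.0349864959716797), (35.386722564697266, 21.78783416748047), 87.79185485839844)
shift [29.7  2.7 79.4] turn [ 0.    -0.006 -0.002]
shift [ 29.2   2.7 145.4] turn [ 0.    -0.006 -0.002]
```

Request:
{"method": "play_rows", "body": {
  "deltas": [
    [0, [15, 1.5, 35], [0, 0, 0]],
    [0, [29, 2.7, 80], [0, 0, 0]],
    [0, [29, 2.7, 115], [0, -0.006, 0]],
    [0, [29, 2.7, 130], [0, -0.006, 0]],
    [0, [29, 2.7, 140], [0, -0.006, 0]],
    [0, [29, 2.7, 145], [0, -0.006, 0]],
    [0, [29, 2.7, 148], [0, -0.006, 0]],
    [0, [29, 2.7, 148], [0, -0.006, 0]]
  ]
}}

```text
clock: 18.15
tcp_pos: [0.463, 0.0502, -0.0181]
orientation: [3.133, -0.236, 0.002]
contact_force: [0.8, 0.1, -0.5]
grip_width: 0.0003
```

```bash
cat > st.py <<'E'
from h import *
import sys
np.set_printoptions(precision=2,suppress=True)
z=np.load('jig.npz');Rm,t=z['Rm'],z['t'];o=r.get_obs()
im,d,K,T=grab('wrist',sys.argv[1]);P=cloud(d,K,T)
J=np.dstack([(P[...,:2]-t)@Rm,P[...,2]])*1000;x,y,h=np.moveaxis(J,-1,0)
print(o['tcp_pos']*1000,'tcp jig',(o['tcp_pos'][:2]-t)@Rm*1000,'F jig',Rm.T@o['contact_force'][:2],o['contact_force'][2],o['clock'])
def rect(n,m):
    q=J[m]
    if len(q): print(n,len(q),cv2.minAreaRect(q[:,:2].astype(np.float32)),np.median(q[:,2]))
rect('spacer',(np.abs(h-70)<4)&(np.abs(x-10)<30)&(np.abs(y)<35))
rect('lever',(np.abs(h-50)<4)&(x<-20)&(x>-105)&(np.abs(y-100)<25))
for a in (-55,-40,-20,0,20,40,50):
    m=(np.abs(h-22)<3)&(np.abs(y-a)<2)&(x<5)&(x>-110);m&=x<np.where(1,5,5)
    if m.sum(): print(a,np.percentile(x[m],[1,99]))
Q=cloud(d,K,np.array(r.camera_model('wrist')['T_tool_cam']))*1000
m=(np.abs(Q[...,1])<14)&(np.abs(Q[...,0]-9)<3)&(Q[...,2]<30)&(d>0);print('tip z',np.percentile(Q[...,2][m],[98,99.5,100]))
E
python3 st.py w9
```

```text
[462.99  50.23 -18.14] tcp jig [-114.82   -1.86] F jig [0.75 0.24] -0.5045205711139527 18.15
lever 1949 ((-84.08489990234375, 94.12763214111328), (7.689356327056885, 42.255760192871094), 86.8115234375) 48.885333718117984
-55 [-88.16 -14.51]
-40 [-87.77 -14.44]
-20 [-87.38 -14.37]
0 [-104.75  -14.24]
20 [-86.52 -14.19]
40 [-86.02 -14.08]
50 [-85.42 -14.07]
tip z [-17.41 -16.99 -15.94]
```

Request:
{"method": "play_rows", "body": {
  "deltas": [
    [0, [5, 0, 0], [0, 0, 0]],
    [0, [10, 0, 0], [0, 0, 0]],
    [0, [13, 0, 0], [0, 0, 0]],
    [0, [15, 0, 0], [0, 0, 0]],
    [0, [17, 0, 0], [0, 0, 0]],
    [0, [19, 0, 0], [0, 0, 0]],
    [0, [20, 0, 0], [0, 0, 0]],
    [0, [20, 0, 0], [0, 0, 0]]
  ]
}}

```text
clock: 19.2
tcp_pos: [0.4829, 0.0471, -0.0182]
orientation: [3.133, -0.236, 0.002]
contact_force: [-1.3, -0.3, -0.6]
grip_width: -0.0001
```

```bash
python3 st.py w10
```

```text
[482.87  47.11 -18.19] tcp jig [-94.7  -2. ] F jig [-1.22 -0.47] -0.6209622543943936 19.2
lever 3925 ((-74.51473999023438, 92.88581085205078), (12.477362632751465, 63.179588317871094), 80.83719635009766) 49.44610147104735
-55 [-84.02  -0.34]
-40 [-83.58  -0.31]
-20 [-82.83  -0.09]
0 [-84.57  -1.61]
20 [-82.38   2.11]
40 [-81.95  -0.26]
50 [-81.95  -0.21]
tip z [-38.49 -34.39 -32.73]
```

Request:
{"method": "play_rows", "body": {
  "deltas": [
    [0, [1, 0, 0], [0, 0, 0]],
    [0, [2, 0, 0], [0, 0, 0]],
    [0, [2.5, 0, 0], [0, 0, 0]],
    [0, [2.5, 0, 0], [0, 0, 0]]
  ]
}}

```text
clock: 19.75
tcp_pos: [0.4857, 0.0468, -0.0181]
orientation: [3.133, -0.236, 0.003]
contact_force: [-0.7, 0.5, -0.7]
grip_width: -0.0003
```

Request:
{"method": "play_rows", "body": {
  "deltas": [
    [0, [0.5, 0, 0], [0, 0, 0]],
    [0, [1, 0, 0], [0, 0, 0]],
    [0, [1, 0, 0], [0, 0, 0]]
  ]
}}

```text
clock: 20.12
tcp_pos: [0.4863, 0.0466, -0.0182]
orientation: [3.133, -0.236, 0.002]
contact_force: [-3.1, 0.8, 1.1]
grip_width: -0.0001
```

```bash
python3 st.py w11
```

```text
[486.34  46.58 -18.18] tcp jig [-91.19  -2.01] F jig [-3.22  0.33] 1.0689743618327499 20.125
spacer 698 ((-0.9821125268936157, -1.0807971954345703), (34.780967712402344, 0.9215461015701294), 89.57699584960938) 67.75247737814846
lever 4322 ((-72.45513916015625, 95.75872039794922), (13.577003479003906, 66.0569839477539), 85.9054946899414) 49.51828776697399
-55 [-80.03  -0.37]
-40 [-79.96  -0.37]
-20 [-79.65   0.06]
0 [-81.04  -1.13]
20 [-78.98   1.49]
40 [-78.94  -0.28]
50 [-78.85  -0.33]
tip z [-38.42 -34.61 -32.77]
```

Request:
{"method": "play_rows", "body": {
  "deltas": [
    [0, [0.5, 0, 0], [0, 0, 0]],
    [0, [1, 0, 0], [0, 0, 0]],
    [0, [1, 0, 0], [0, 0, 0]],
    [0, [1, 0, 0], [0, 0, 0]]
  ]
}}

```text
clock: 20.68
tcp_pos: [0.4864, 0.0465, -0.0182]
orientation: [3.132, -0.236, -0.0]
contact_force: [-6.1, 0.2, 3.8]
grip_width: -0.0001
```

```bash
python3 st.py w12
```

```text
[486.35  46.54 -18.22] tcp jig [-91.17  -2.05] F jig [-6.06 -0.67] 3.845150995340116 20.675
spacer 746 ((-0.8403148651123047, -0.8963642120361328), (35.2913932800293, 1.0520403385162354), 89.15558624267578) 67.81437370555423
lever 4260 ((-73.4929428100586, 91.90162658691406), (13.003273010253906, 66.6211166381836), 78.39918518066406) 49.54561943033224
-55 [-79.71  -0.39]
-40 [-80.03  -0.34]
-20 [-79.8   0. ]
0 [-80.9   -1.04]
20 [-79.21   1.46]
40 [-78.74  -0.3 ]
50 [-79.02  -0.29]
tip z [-38.15 -34.35 -32.73]
```

```bash
python3 - <<'E'
from h import *
np.set_printoptions(precision=2,suppress=True)
z=np.load('jig.npz');Rm,t=z['Rm'],z['t']
im,d,K,T=load('w12');P=cloud(d,K,T)
J=np.dstack([(P[...,:2]-t)@Rm,P[...,2]])*1000;x,y,h=np.moveaxis(J,-1,0)
for a in (-60,-52,-44,-36,-28,28,36,44,52,60):
    b=np.abs(y-a)<2.5
    p=b&(np.abs(h-30)<2.5)&(x>-12)&(x<35); q=b&(np.abs(h-22)<2.5)&(x<-30)&(x>-95)
    print(a,'pad front',np.percentile(x[p],2) if p.sum() else None,p.sum(),'tile front',np.percentile(x[q],1) if q.sum() else None)
iT=np.linalg.inv(T)
def px(jx,jy,jz):
    w=np.r_[t+Rm@np.array([jx,jy])/1000,jz/1000,1];c=(iT@w)[:3];return (K@c/c[2])[:2]
for p in [(0,63,30),(0,-63,30),(0,63,22),(0,-63,22),(-80,60,22),(-80,-66,22)]: print(p,px(*p))
a=px(0,70,30);b=px(0,-75,10)
u0,u1=int(min(a[0],b[0]))-5,int(max(a[0],b[0]))+5;v0=max(0,int(px(30,0,30)[1])-10);v1=int(px(-90,0,22)[1])+8
print(u0,u1,v0,v1)
s=min(800/(u1-u0),600/(v1-v0));c=cv2.resize(im[v0:v1,u0:u1],None,fx=s,fy=s,interpolation=cv2.INTER_CUBIC)
cv2.imwrite('pics/w12c.png',c[:,:,::-1]);print(s)
E
```

```text
-60 pad front -0.21134691086291396 475 tile front -80.65194341726769
-52 pad front -0.28808122706955325 514 tile front -80.40099742670444
-44 pad front -0.2815884570284199 515 tile front -80.4853431237688
-36 pad front -0.29996430791688017 515 tile front -80.4327490357619
-28 pad front -0.32958373760700516 509 tile front -80.50322953513769
28 pad front -0.22424655874758231 526 tile front -79.26383344293926
36 pad front -0.2516867072274287 527 tile front -79.23571775904334
44 pad front -0.29430599333777907 521 tile front -79.29517855136756
52 pad front -0.24657393844375491 517 tile front -79.25964697468184
60 pad front -0.2145064574206511 503 tile front -79.12041904570891
(0, 63, 30) [102.93  29.63]
(0, -63, 30) [510.28  28.35]
(0, 63, 22) [116.78  33.83]
(0, -63, 22) [497.62  32.65]
(-80, 60, 22) [157.17 254.83]
(-80, -66, 22) [476.25 254.12]
75 519 0 285
1.8018018018018018
```

View pics/w12c.png

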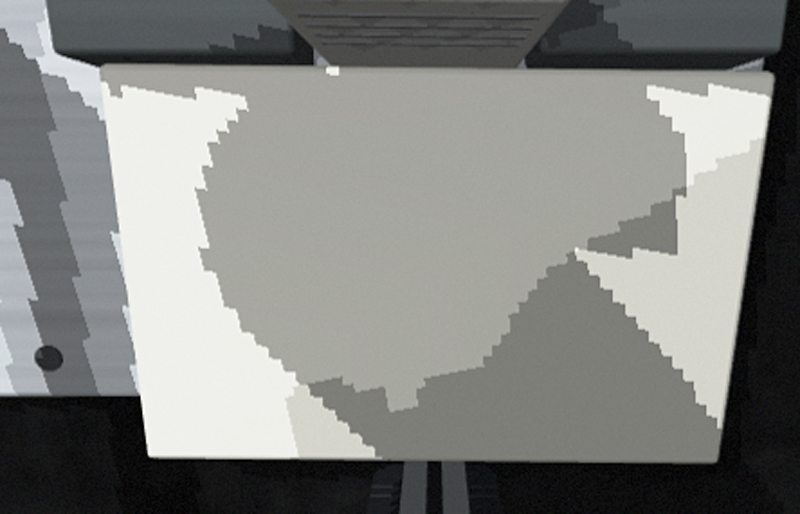

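The fingers hold the tile at (430,480), but it sits about 0.6° off square. Its far edge runs from (100,64) to (775,73), while the pad fronts are level at row 51, so the right side is about 1 mm out. I'll back off and push right of centre.

Request:
{"method": "play_rows", "body": {
  "deltas": [
    [0, [-4, 0, 0], [0, 0, 0]],
    [0, [-4, 17, 0], [0, 0, 0]],
    [0, [-4, 34, 0], [0, 0, 0]],
    [0, [-4, 34, 0], [0, 0, 0]],
    [0, [-2, 34, 0], [0, 0, 0]],
    [0, [-0.5, 34, 0], [0, 0, 0]],
    [0, [0.5, 34, 0], [0, 0, 0]],
    [0, [0.5, 34, 0], [0, 0, 0]]
  ]
}}

```text
clock: 21.72
tcp_pos: [0.4811, 0.0132, -0.0184]
orientation: [3.132, -0.235, -0.002]
contact_force: [-2.2, -0.7, 1.4]
grip_width: -0.0003
```

Request:
{"method": "play_rows", "body": {
  "deltas": [
    [0, [0.7, 0, 0], [0, 0, 0]],
    [0, [1.2, 0, 0], [0, 0, 0]],
    [0, [1.2, 0, 0], [0, 0, 0]]
  ]
}}

```text
clock: 22.1
tcp_pos: [0.482, 0.0129, -0.0185]
orientation: [3.132, -0.235, -0.003]
contact_force: [-3.4, -0.5, 1.6]
grip_width: -0.0001
```

```bash
cat > fr.py <<'E'
from h import *
import sys
np.set_printoptions(precision=2,suppress=True)
z=np.load('jig.npz');Rm,t=z['Rm'],z['t'];o=r.get_obs()
im,d,K,T=grab('wrist',sys.argv[1]);P=cloud(d,K,T)
print('tcp jig',(o['tcp_pos'][:2]-t)@Rm*1000,'F',Rm.T@o['contact_force'][:2],o['contact_force'][2],o['clock'])
J=np.dstack([(P[...,:2]-t)@Rm,P[...,2]])*1000;x,y,h=np.moveaxis(J,-1,0)
F=[]
for a in range(-60,61,8):
    b=np.abs(y-a)<2.5;q=b&(np.abs(h-22)<2.5)&(x<-30)&(x>-95);p=b&(np.abs(h-30)<2.5)&(x>-12)&(x<35)
    F.append((a,np.percentile(x[q],1) if q.sum() else np.nan,np.percentile(x[p],2) if p.sum() else np.nan))
F=np.array(F);print(F.T)
g=np.isfinite(F[:,1]);g&=np.abs(F[:,1]-np.nanmedian(F[:,1]))<1.2
print('front slope deg',np.degrees(np.polyfit(F[g,0],F[g,1],1)[0]))
# left and right tile edges at two x
for e in (-20,-70):
    q=(np.abs(h-22)<2.5)&(np.abs(x-e)<2)&(np.abs(y)<80);print('edges y',e,np.percentile(y[q],[.5,99.5]))
s=(np.abs(h-68)<6)&(np.abs(x-5)<20)&(np.abs(y)<30)
if s.sum(): print('spacer',J[s].min(0),J[s].max(0))
E
python3 fr.py w13
```

```text
tcp jig [-90.49 -36.  ] F [-3.25 -1.01] 1.6036013124663353 22.1
[[-60.   -52.   -44.   -36.   -28.   -20.   -12.    -4.     4.    12.
   20.    28.    36.    44.    52.    60.  ]
 [-79.14 -79.52 -84.31 -80.33 -84.36 -79.   -79.29 -79.39 -79.36 -79.31
  -79.24 -79.38 -79.33 -79.44 -79.17 -79.14]
 [ -0.21  -0.24  -0.25  -0.2   -0.26   0.02  -0.49  -0.42  -0.42  -0.38
   -0.21  -0.33  -0.27  -0.24  -0.2   -0.23]]
front slope deg 0.13781304547956785
edges y -20 [-64.76  58.91]
edges y -70 [-64.83  58.93]
spacer [ -0.76 -18.68  62.01] [ 1.47 16.32 70.72]
```

The tile is now square: its front edge is at a uniform −79.3 and its side edges match at both ends. I'll add a slight press here and check that it holds.

Request:
{"method": "play_rows", "body": {
  "deltas": [
    [0, [0.6, 0, 0], [0, 0, 0]],
    [0, [1, 0, 0], [0, 0, 0]],
    [0, [1, 0, 0], [0, 0, 0]],
    [0, [1, 0, 0], [0, 0, 0]],
    [0, [1, 0, 0], [0, 0, 0]]
  ]
}}

```text
clock: 22.78
tcp_pos: [0.482, 0.0128, -0.0186]
orientation: [3.132, -0.235, -0.006]
contact_force: [-5.9, 0.8, 4.7]
grip_width: 0.0002
```

```bash
python3 fr.py w14; python3 - <<'E'
from h import *
z=np.load('jig.npz');Rm,t=z['Rm'],z['t']
im,d,K,T=grab('top','top14');P=cloud(d,K,T)
J=np.dstack([(P[...,:2]-t)@Rm,P[...,2]])*1000;x,y,h=np.moveaxis(J,-1,0)
q=J[(np.abs(h-50)<12)&(x<-10)&(x>-130)&(y>75)&(y<125)];print('lever',len(q),q.mean(0),np.degrees(np.polyfit(q[:,0],q[:,1],1)[0]))
E
```

```text
tcp jig [-90.51 -36.02] F [-5.93 -0.11] 4.70761487366612 22.775
[[-60.   -52.   -44.   -36.   -28.   -20.   -12.    -4.     4.    12.
   20.    28.    36.    44.    52.    60.  ]
 [-79.   -79.75 -84.3  -80.31 -84.3  -79.25 -79.36 -79.13 -79.26 -79.22
  -79.21 -79.2  -79.23 -79.21 -79.09 -79.24]
 [ -0.26  -0.28  -0.27  -0.23  -0.22  -0.05  -0.42  -0.44  -0.4   -0.43
   -0.24  -0.3   -0.26  -0.19  -0.12  -0.2 ]]
front slope deg 0.21069188308723558
edges y -20 [-64.77  59.07]
edges y -70 [-64.87  59.  ]
spacer [ -0.74 -18.76  62.01] [ 1.39 17.21 70.84]
lever 125 [-60.98553823  97.4471417   50.68904153] -0.006053514549196606
```

Pressing harder moved nothing. The tile is flush and square, held with about 6 N, and the lever is still at 90°. I'll hand in.

```bash
python3 -c "
from bench import r
print(r.hand_in())"
```

```text
the job is handed in; nothing more can be done
None
```

The job is done and handed in at about 23 s of the 69 s allowed, and my last checks found nothing out of place. The hand-in reported no verdict.

1. **Lever:** I gripped the knob, swung the lever to 90° and let go. It measured 90.1° just after placing the spacer, centred on the black line at jig y 100. At the end it was still parallel to the line. The top camera put it about 2.5 mm to one side, the same offset it showed earlier, so I take that as calibration error.
2. **Spacer:** It stands upright in the middle recess in front of the thin pad, released. Its front face is within about 1 mm of the thick pads' faces.
3. **Tile:** It is flush and square. Its front edge is about 79.2 mm in front of the pad plane across its width, against 80 mm nominal, and its side edges are parallel to the jig. The shut fingers are still holding it with about 6 N.

- **Knob grip:** My first two grip attempts closed above the knob, because the fingertips sit about 25 mm behind the reported tool point. The lever and tile did not move.
- **Tile squareness:** My first push, at the centre, left the tile about 0.6° out of square. A second push right of centre squared it, so the fingers are holding it there, at jig y −36.
- **Slope reading:** The last fitted slope of the front edge read 0.2°, but the fingers were hiding part of that edge. The side edges and the visible front points show it square.

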